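# Pack the press-die changeover kit

## Task

Pack the die kit into the low grey tray: lift the nest plate straight up off its two pins, keeping it level, and lay it flat in the tray's large bay. Stand the flanged bush over the post in its pocket, the square-headed bolt upright on its head in the plain middle pocket, and the V-block on its base in the wider end pocket. The plain bush, the round-headed bolt and the plain block look similar but do not belong to the kit: leave them where they are.

Things in the scene. Friction and masses are not known exactly. Their poses are not given: they have to be found in the camera images.
- tray: Fixed grey tray 198 (x) x 202 (y) x 14 mm; floor 4, walls 4 thick, 10 above floor. Origin: centre of underside. Large bay 108 x 194, centre (+41, 0). Three pockets 78 long in x, centres x = -56: 58 wide at y = -68 with central post (8 dia., 30 above floor, tapered tip) for the bush; plain middle one 58 wide at y = -6; wider end one 70 wide at y = +62. Left or right of the robot.
- fixture: Fixed dark steel fixture block, 110 mm (x) by 176 mm (y) by 20 mm high, with two upright locating pins (10 mm diameter, 30 mm above its top, tapered over the last 5 mm) at x = 0, y = -55 and +55 mm. The nest plate sits on its top at the start. Origin at the centre of its underside, z up.
- nest_plate: Loose aluminium plate, 80 (x) x 140 (y) x 8 mm, about 0.35 kg, two 12.5 mm holes at y = -55 and +55 mm over the fixture's pins. Steel lifting lug on its centre: 14 mm wide (x), 44 long (y), top 42 mm above the underside: grip it across the 14 mm. Must rise 30 mm to clear the pins. Origin at the centre of its underside, z up.
- flanged_bush: Kit part. Loose steel guide bush standing on its flange: flange 54 mm diameter and 8 mm thick at the bottom, body 40 mm diameter, through bore 26 mm, 45 mm high. Origin at the centre of its underside, z up.
- tee_bolt: Kit part. Loose steel bolt standing upright on its square head: head 32 by 32 mm and 12 mm thick at the bottom, threaded stud 16 mm diameter above it, 65 mm high in all. Origin at the centre of its underside, z up.
- v_block: Kit part. Loose steel V-block, 46 mm (x) by 30 mm (y) by 40 mm high, with a 90 degree V groove, 32 mm wide and 16 mm deep, across the middle of its top, running along y, a dark relief slot at its bottom. Grip it across its 30 mm, below the groove. Origin at the centre of its underside, z up.
- plain_bush: Look-alike, not to be moved. Steel bush with no flange, 40 mm diameter, bore 26 mm, 45 mm high. Origin at the centre of its underside, z up.
- round_bolt: Look-alike, not to be moved. Steel bolt standing on a round head 36 mm in diameter and 12 mm thick, stud 16 mm diameter, 65 mm high. Origin at the centre of its underside, z up.
- plain_block: Look-alike, not to be moved. Plain steel block without a groove, 46 mm (x) by 30 mm (y) by 40 mm high. Origin at the centre of its underside, z up.
There are look-alikes about, which are no part of the job. Leave any turquoise or yellow look-alike of the v_block alone.

How it is judged:
On the way:
1. the nest plate is lifted level and straight up until clear of its pins (over 31 mm above its seat, still within 20 mm of the fixture's centre) (z of nest_plate in the frame of fixture above 0.051 m and horizontal distance between nest_plate and fixture below 0.02 m and angle between nest_plate's own z axis and vertical below 0.2 rad), for 0.05 s.
At the end, for the whole second after the job is handed in: On the tray floor (gap < 4 mm), tilt < 0.1 rad, at rest: plate in large bay (18 mm in x, 35 in y of centre), flanged bush over post (15), square-headed bolt in middle pocket (27, 18), V-block in wider end pocket (27, 25). Look-alikes within 30 mm of their start (x of nest_plate in the frame of tray between 0.023 and 0.059 m and y of nest_plate in the frame of tray between -0.035 and 0.035 m and z of each of nest_plate, flanged_bush, tee_bolt, v_block in the frame of tray below 0.008 m and angle between each of nest_plate, flanged_bush, tee_bolt, v_block's own z axis and vertical below 0.1 rad and linear speed of each of nest_plate, flanged_bush, tee_bolt, v_block below 0.02 m/s and angular speed of each of nest_plate, flanged_bush, tee_bolt, v_block below 0.2 rad/s and x of flanged_bush in the frame of tray between -0.071 and -0.041 m and y of flanged_bush in the frame of tray between -0.083 and -0.053 m and x of tee_bolt in the frame of tray between -0.083 and -0.029 m and y of tee_bolt in the frame of tray between -0.024 and 0.012 m and x of v_block in the frame of tray between -0.083 and -0.029 m and y of v_block in the frame of tray between 0.037 and 0.087 m and distance of each of plain_bush, round_bolt, plain_block from where it was at the start of the episode below 0.03 m); the robot touches nothing.
It fails at once if the nest plate is tipped more than 0.25 rad (angle between nest_plate's own z axis and vertical above 0.25 rad).
It fails at once if the look-alike plain bush is moved more than 30 mm (distance of plain_bush from where it was at the start of the episode above 0.03 m).
It fails at once if the look-alike round bolt is moved more than 30 mm (distance of round_bolt from where it was at the start of the episode above 0.03 m).
It fails at once if the look-alike plain block is moved more than 30 mm (distance of plain_block from where it was at the start of the episode above 0.03 m).
It also fails if it takes over 128 s, if anything falls off the work surface, if the arm or the gripper's body presses on something with over 40 N, if the wrist force passes 120 N, or if a joint passes its speed limit or range.

## Robot

A 6-joint arm with a two-finger parallel gripper is mounted at the origin on the work surface. World frame = base frame: x ahead of the robot, y to its left, z up, the work surface at z = 0. Lengths are in m, angles in rad, forces in N, time in s.
With the tool pointing down it reaches from about 0.4 to 0.825 m from the base axis. Payload 7 kg.
Tool frame: the origin (TCP) lies midway between the tips of the shut fingers; the grasp point (between the pads) lies 19 mm behind it; z points along the fingers, y is the line along which they close (so a half turn about z gives the same grasp; the last joint's range is limited). The gripper opens to 88 mm and grips with 3 to 60 N. Pads are 19 mm wide; open, the fingers measure 130 mm over their backs; the gripper's body (78 mm by 193 mm) begins 47 mm behind the grasp point.
Start: joints at [-0.932, 0.359, 0.012, 0, -1.224, -0.288], TCP at [0.232, -0.634, 0.227] pointing down, gripper open.
Joint ranges: [-3.07, 3.07], [-1.43, 2.12], [-1.02, 1.25], [-3.03, 1.67], [-3.05, -0], [-3.03, 3.03]. Speed limits (rad/s): [2.39, 2.39, 3.01, 3.14, 3.14, 3.14].

## Interface

Orientations are given as [roll, pitch, yaw] about the fixed x, y, z axes, in that order (R = Rz(yaw) Ry(pitch) Rx(roll)).
In Python, from station import get_state, grab_frame, calibration, job_done, boxes_of, regions_of, spot_point gives the robot as it stands. The module is installed in compiled form; this text tells all that it offers.
- The arm moves only by the tool arm_command, never from a script. Its argument "commands" is a list of rows, each an object of numbers: "tx", "ty", "tz": the shift along the tool's x, y, z each as a share of 25 cm, from -1 to 1; "twist": the turn about the tool's z as a share of 180 degrees, from -1 to 1. A call has exactly 8 rows; each row is the pose to reach, as a shift and turn from the pose commanded when the call began, along the tool's axes at that moment, turning the shorter way round; what a row does not reach only later rows make up. A row lasts 1/12 s, in which the tool goes at most 41.7 mm and 7.16 degrees, less where a joint would pass 70% of its speed; a pose out of reach is approached as far as the arm can. A call with a number of a shift or a turn outside -1 to 1 is refused whole. A call with a gripper value outside its range is refused whole. "claw" is the opening, from 0 (shut) to 1 (fully open), set as the call begins (left out, the last holds). The fingers move at their own pace and stop on an object; "grip_force" is the grip in N (left out, the last holds). Time passes only in rows, so rows that repeat a pose let the fingers close, or fill a call up. It gives the time, the measured TCP pose, the force, the opening and the grip force at its end, in the units of the state.
- get_state(): the state, without advancing time (a new reading comes with each control period).
- grab_frame(name): name is "scene" or "top"; returns the picture (420x560x3 uint8, red, green, blue); there is no depth.
- calibration(name): a dict with "camera_matrix" (3x3 intrinsics, pixels), "k1" (the pictures are not rectified: a ray, as slopes to the right and down, at radius r is drawn at 1 + k1 r^2 times it, then the intrinsics apply), "extrinsics" (4x4, takes a point from camera to world coordinates). Camera axes: x right, y down, z forward; pixel columns grow to the right and rows downward; lengths in m; the calibration is good to about 2 mm. A picture is of the moment at which its call begins. calibration takes no time and is no camera call.
- job_done(): hands the job in; it is judged then, once.
Trained networks look in the newest picture that a camera, given by its name, has taken for a name from the list of things; names that differ only in an ending like _2 or _b are one class to them, and where a whole thing is asked for, a point or a joint stands for the part that bears it (a point fixed in the world has none). Each returns a list of dicts, best first, with "score" (0 to 1); they miss things now and then, are a little off and sometimes report something else, mostly with a low value. They report only what shows in the picture. A call takes as long as a camera call. They do not tell look-alikes from the thing itself.
- boxes_of(query, camera): "rect" ([left, top, right, bottom] in pixels, round what is visible of it).
- regions_of(query, camera): "region" (420x560 bool, what is visible of it) and "rect" ([left, top, right, bottom] in pixels, round what is visible of it).
- spot_point(query, camera): "uv" ([column, row] in pixels: a listed point, or the origin of a listed thing).
The state is a dict: "t": time; "q": joint angles; "qd": joint speeds; "joint_efforts": joint torques, N m; "eef_pos": TCP position; "ee_rot": TCP orientation; "force": force on the tool from outside, world axes, zero at the start; "moment": the same for the moment, N m; "width": finger opening in m; "gripper_force": force on a finger pad.
Only numpy, scipy, OpenCV 4.12 (cv2) and the standard library are available. Lean on these libraries where they do the work, as an engineer would, in place of code of your own. Each camera call takes 0.05 s, during which the arm holds its last target. There are 200 camera calls.

## Working session

There is one attempt and no reset: what is moved stays moved. The work goes in short steps, Python scripts to look and compute and a tool call to move; the robot and the scene stay as the last step left them, time stands still between calls to the robot, and variables do not carry over. Pictures are saved under pics/ and viewed, at most 14 in all, crops included, and the job is handed in when it is done.

Besides the shell and the picture viewer there is one more tool, called after "Request:" by a JSON object that holds its "api" and its "payload". arm_command: Moves the arm, as the interface text tells. Shift numbers are shares of 25 cm and turn numbers shares of 180 degrees, none past 1 either way. Its arguments: {"type":"object","properties":{"commands":{"type":"array"},"claw":{"type":"number"},"grip_force":{"type":"number"}},"required":["commands"]}

```bash
mkdir -p pics; python3 - <<'E'
from station import *
import cv2,numpy as np
print(get_state())
for n in ["scene","top"]:
    f=grab_frame(n); cv2.imwrite(f"pics/{n}0.png",f[:,:,::-1]); c=calibration(n); print(n,c)
E
```

```text
{'t': 0.0, 'q': array([-9.31888600e-01,  3.59396870e-01,  1.10486871e-02, -3.57039873e-04,
       -1.22412243e+00, -2.88119079e-01]), 'qd': array([-0.00038281,  0.00032969,  0.00014088, -0.00053846, -0.00106324,
       -0.00110819]), 'joint_efforts': array([ 2.26515564e-03, -5.82724142e+01,  2.93050933e+01,  6.99721009e+00,
        6.93308990e-03, -1.43171255e-04]), 'eef_pos': array([ 0.23176691, -0.63342503,  0.22561058]), 'ee_rot': array([ 3.13989200e+00, -1.53991181e-04, -2.79092547e+00]), 'force': array([ 0.1006572 , -0.33828847,  0.53331872]), 'moment': array([ 0.05793847,  0.03287459, -0.03874371]), 'gripper_force': 0.0, 'width': 0.0876539662681538}
scene {'camera_matrix': array([[507.66169376,   0.        , 282.85529703],
       [  0.        , 507.66169376, 206.44025714],
       [  0.        ,   0.        ,   1.        ]]), 'k1': 0.03152027751338188, 'extrinsics': array([[-0.19511155,  0.69151953, -0.6955086 ,  1.14715317],
       [ 0.98076945,  0.13411605, -0.14178916,  0.13278827],
       [-0.00477111, -0.70979829, -0.70438883,  0.669831  ],
       [ 0.        ,  0.        ,  0.        ,  1.        ]])}
top {'camera_matrix': array([[434.9117359 ,   0.        , 284.32780853],
       [  0.        , 434.9117359 , 209.9267987 ],
       [  0.        ,   0.        ,   1.        ]]), 'k1': -0.07573639796481553, 'extrinsics': array([[ 0.01066029, -0.99815421,  0.05978734,  0.45095685],
       [-0.99963552, -0.00915488,  0.02539712, -0.01406576],
       [-0.02480289, -0.06003629, -0.997888  ,  0.90764707],
       [ 0.        ,  0.        ,  0.        ,  1.        ]])}
```

View pics/top0.png

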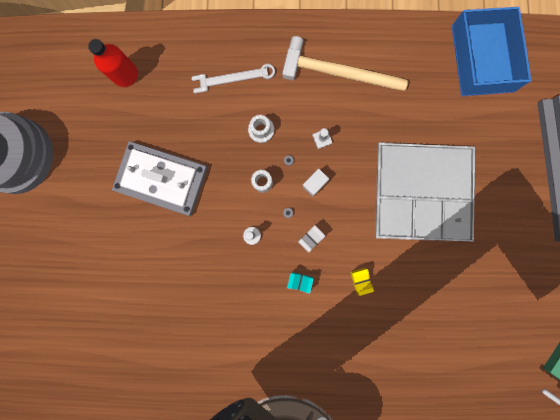

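View pics/scene0.png

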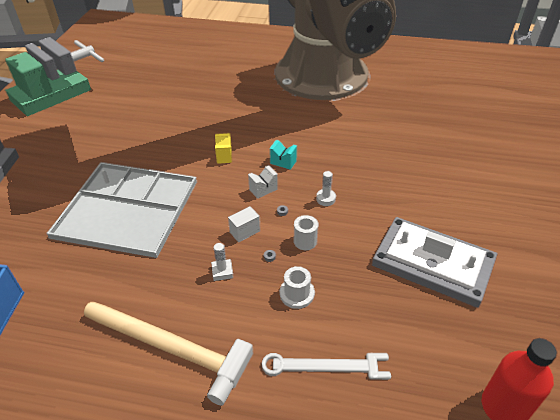

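The top view (+x up, +y left) shows the fixture with the plate at (160,178), the tray at (426,192) with its post pocket at lower right, and the tee bolt at (322,138). The flanged bush is at (261,128) and the V-block at (312,238). The look-alikes are at (262,180), (252,236) and (316,182).

```bash
cat > h.py <<'E'
from station import *
import numpy as np, cv2
def ray(cam,uv):
    c=calibration(cam); K=c["camera_matrix"]; E=c["extrinsics"]
    d=np.array([(uv[0]-K[0,2])/K[0,0],(uv[1]-K[1,2])/K[1,1]]); s=d.copy()
    for _ in range(20): s=d/(1+c["k1"]*(s@s))
    return E[:3,3],E[:3,:3]@np.array([s[0],s[1],1])
def at(cam,uv,z):
    o,d=ray(cam,uv); return (o+d*(z-o[2])/d[2])[:2]
def foot(cam,region,z):
    """min-area rectangle of a region's outline projected on plane z (mm, deg)"""
    cs,_=cv2.findContours(region.astype(np.uint8),cv2.RETR_EXTERNAL,cv2.CHAIN_APPROX_NONE)
    c=max(cs,key=cv2.contourArea)[:,0].astype(float)
    p=np.array([at(cam,u,z) for u in c])*1000
    return cv2.minAreaRect(p.astype(np.float32))
def go(x,y,z,yaw=None):
    """shares for arm_command from measured pose to the world target"""
    s=get_state(); R=cv2.Rodrigues(np.zeros(3))[0]; r,p,w=s["ee_rot"]
    from scipy.spatial.transform import Rotation as Ro
    R=Ro.from_euler("xyz",s["ee_rot"]).as_matrix()
    d=R.T@(np.array([x,y,z])-s["eef_pos"])/.25
    dt=0
    if yaw is not None:
        dt=-((yaw-w+np.pi/2)%np.pi-np.pi/2)/np.pi   # tool z is down
    print("t",round(s["t"],2),"pos",s["eef_pos"].round(4),"yaw",round(w,3),"q6",round(s["q"][5],2),"F",s["force"].round(1),"w",round(s["width"],4),"-> tx,ty,tz,twist",d.round(3),round(dt,3),"dist mm",round(250*np.linalg.norm(d)),"rows",np.ceil(max(250*np.linalg.norm(d)/41.7,abs(dt)*180/7.16)))
E
python3 - <<'E'
from h import *
for n,z in [("tray",.014),("fixture",.02),("nest_plate",.028),("flanged_bush",.008),("tee_bolt",.012),("v_block",.04)]:
    for cam in ["top","scene"]:
        grab_frame(cam)
        for s in spot_point(n,cam):
            if s["score"]>.3: print(n,cam,"pt",round(s["score"],2),np.round(s["uv"],1),(at(cam,s["uv"],.02 if n=="nest_plate" else 0)*1000).round(1))
        if cam=="top":
          for s in regions_of(n,cam):
            if s["score"]>.3: print("   reg",round(s["score"],2),np.round(s["rect"]),[np.round(a,1) for a in foot(cam,s["region"],z)])
E
```

```text
tray top pt 0.76 [424.  190.2] [ 549.5 -283.5]
   reg 0.97 [377. 142. 477. 241.] [array([ 545.8, -281.8]), array([204.5, 196.9]), np.float64(88.5)]
   reg 0.72 [115. 140. 208. 217.] [array([568. , 272.6]), array([181.7, 112.8]), np.float64(71.9)]
tray scene pt 0.9 [127.7 209.7] [ 549.1 -283.6]
   reg 0.78 [114. 141. 207. 218.] [array([567.5, 270.6]), array([179.1, 111.6]), np.float64(72.4)]
fixture scene pt 0.87 [435.  262.9] [569.  274.6]
nest_plate top pt 0.61 [154.4 176.1] [572.3 280.4]
   reg 0.75 [117. 149. 192. 204.] [array([567.8, 271.9]), array([141.2,  81.5]), np.float64(72.0)]
nest_plate scene pt 0.71 [435.8 252.3] [563.1 272. ]
flanged_bush top pt 0.88 [261.9 131.9] [670.8  58.4]
   reg 0.66 [250. 114. 275. 142.] [array([674.1,  61.9]), array([56. , 52.5]), np.float64(45.9)]
flanged_bush scene pt 0.77 [296.9 290.2] [668.6  57.3]
tee_bolt top pt 0.73 [325.6 137.1] [660.3 -76.6]
   reg 0.77 [317. 129. 331. 146.] [array([654.9, -68.7]), array([36. , 33.8]), np.float64(26.5)]
tee_bolt scene pt 0.84 [221.4 272.1] [656.6 -71.9]
v_block top pt 0.83 [300.3 282.3] [355.3 -25.7]
v_block top pt 0.67 [356.3 280.9] [ 359.5 -141.6]
v_block top pt 0.53 [310.7 236.7] [450.  -46.5]
   reg 0.73 [298. 228. 324. 251.] [array([447. , -47.2]), array([30.9, 43.7]), np.float64(45.5)]
   reg 0.67 [352. 272. 371. 295.] [array([ 362.6, -146.1]), array([49.8, 32.6]), np.float64(17.1)]
   reg 0.58 [287. 272. 316. 294.] [array([360.3, -24.8]), array([46.6, 32.1]), np.float64(76.7)]
v_block scene pt 0.88 [285.1 163.4] [362.2 -21.9]
v_block scene pt 0.66 [264.1 186.8] [439.4 -48.5]
v_block scene pt 0.58 [222.7 156.6] [ 365.3 -153.5]
```

```bash
python3 -c "
import cv2
a=cv2.imread('pics/top0.png')
cv2.imwrite('pics/crop0.png',cv2.resize(a[100:260,100:360],None,fx=3,fy=3,interpolation=cv2.INTER_CUBIC))"
```

```text
(no output)
```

View pics/crop0.png

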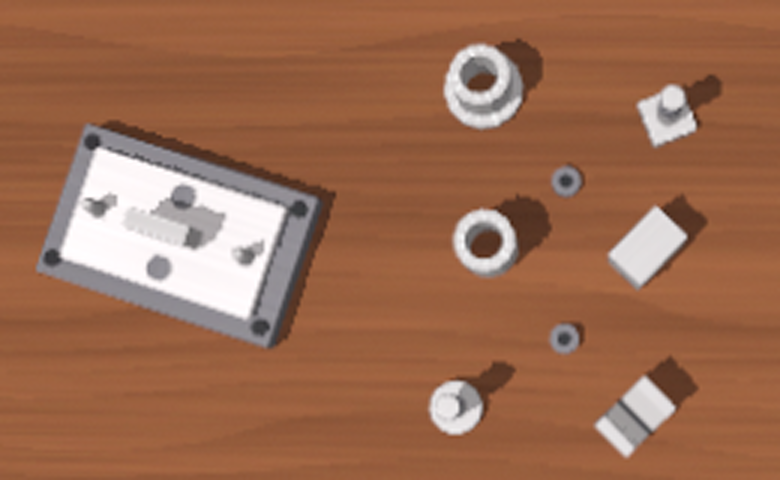

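```bash
python3 - <<'E'
from h import *
print("lug top",at("top",(100+160/3,100+224/3),.062)*1000)  # lug rough centre
print("bolt head",at("top",(322.3,139.3),.012)*1000)
go(.568,.272,.16,-1.885)
E
```

```text
lug top [569.45278853 268.68884871]
bolt head [652.85800596 -68.88992567]
t 1.6 pos [ 0.2319 -0.6339  0.2266] yaw -2.791 q6 -0.29 F [-0.   0.4 -0. ] w 0.0877 -> tx,ty,tz,twist [-2.508  2.941  0.266] -0.288 dist mm 968 rows 24.0
```

Request:
{"api": "arm_command", "payload": {"commands": [{"tx": -0.83,"ty": 0.98},{"tx": -0.83,"ty": 0.98},{"tx": -0.83,"ty": 0.98},{"tx": -0.83,"ty": 0.98},{"tx": -0.83,"ty": 0.98},{"tx": -0.83,"ty": 0.98},{"tx": -0.83,"ty": 0.98},{"tx": -0.83,"ty": 0.98}], "claw": 0.55}}

```text
invalid input
```

Request:
{"api": "arm_command", "payload": {"commands": [{"tx": -0.83,"ty": 0.98},{"tx": -0.83,"ty": 0.98},{"tx": -0.83,"ty": 0.98},{"tx": -0.83,"ty": 0.98},{"tx": -0.83,"ty": 0.98},{"tx": -0.83,"ty": 0.98},{"tx": -0.83,"ty": 0.98},{"tx": -0.83,"ty": 0.98}]}}

```text
invalid input
```

```bash
python3 -c "
from h import *
go(.568,.272,.16,-1.885)"
```

```text
t 1.6 pos [ 0.2319 -0.6339  0.2266] yaw -2.791 q6 -0.29 F [-0.   0.4 -0. ] w 0.0877 -> tx,ty,tz,twist [-2.508  2.941  0.266] -0.288 dist mm 968 rows 24.0
```

Rows probably need all four keys.

Request:
{"api": "arm_command", "payload": {"commands": [{"tx": -0.83,"ty": 0.98,"tz": 0,"twist": 0},{"tx": -0.83,"ty": 0.98,"tz": 0,"twist": 0},{"tx": -0.83,"ty": 0.98,"tz": 0,"twist": 0},{"tx": -0.83,"ty": 0.98,"tz": 0,"twist": 0},{"tx": -0.83,"ty": 0.98,"tz": 0,"twist": 0},{"tx": -0.83,"ty": 0.98,"tz": 0,"twist": 0},{"tx": -0.83,"ty": 0.98,"tz": 0,"twist": 0},{"tx": -0.83,"ty": 0.98,"tz": 0,"twist": 0}], "claw": 0.55}}

```text
t: 2.27
eef_pos: [0.343, -0.33, 0.227]
ee_rot: [-3.141, 0.001, -2.79]
force: [-0.3, -0.1, 0.4]
width: 0.0487
gripper_force: 0.0
```

Request:
{"api": "arm_command", "payload": {"commands": [{"tx": -0.83,"ty": 0.98,"tz": 0,"twist": 0},{"tx": -0.83,"ty": 0.98,"tz": 0,"twist": 0},{"tx": -0.83,"ty": 0.98,"tz": 0,"twist": 0},{"tx": -0.83,"ty": 0.98,"tz": 0,"twist": 0},{"tx": -0.83,"ty": 0.98,"tz": 0,"twist": 0},{"tx": -0.83,"ty": 0.98,"tz": 0,"twist": 0},{"tx": -0.83,"ty": 0.98,"tz": 0,"twist": 0},{"tx": -0.83,"ty": 0.98,"tz": 0,"twist": 0}]}}

```text
t: 2.93
eef_pos: [0.4541, -0.0282, 0.2271]
ee_rot: [-3.142, 0.002, -2.789]
force: [1.3, -0.4, -0.4]
width: 0.0481
gripper_force: 0.0
```

```bash
python3 -c "
from h import *
go(.568,.271,.13,-1.885)"
```

```text
t 2.93 pos [ 0.4541 -0.0282  0.2271] yaw -2.789 q6 -1.59 F [ 1.3 -0.4 -0.4] w 0.0481 -> tx,ty,tz,twist [-0.84   0.966  0.39 ] -0.288 dist mm 335 rows 9.0
```

Request:
{"api": "arm_command", "payload": {"commands": [{"tx": -0.84,"ty": 0.966,"tz": 0.2,"twist": -0.288},{"tx": -0.84,"ty": 0.966,"tz": 0.2,"twist": -0.288},{"tx": -0.84,"ty": 0.966,"tz": 0.2,"twist": -0.288},{"tx": -0.84,"ty": 0.966,"tz": 0.2,"twist": -0.288},{"tx": -0.84,"ty": 0.966,"tz": 0.2,"twist": -0.288},{"tx": -0.84,"ty": 0.966,"tz": 0.2,"twist": -0.288},{"tx": -0.84,"ty": 0.966,"tz": 0.2,"twist": -0.288},{"tx": -0.84,"ty": 0.966,"tz": 0.2,"twist": -0.288}]}}

```text
t: 3.6
eef_pos: [0.5682, 0.2708, 0.1759]
ee_rot: [-3.141, 0.0, -1.877]
force: [-0.2, 0.2, 0.5]
width: 0.0482
gripper_force: 0.0
```

```bash
python3 -c "
from h import *
go(.568,.271,.09,-1.885)
f=grab_frame('scene'); cv2.imwrite('pics/s1.png',f[:,:,::-1])"
```

```text
t 3.6 pos [0.5682 0.2708 0.1759] yaw -1.877 q6 -1.06 F [-0.2  0.2  0.5] w 0.0482 -> tx,ty,tz,twist [-0.001  0.001  0.343] 0.002 dist mm 86 rows 3.0
```

View pics/s1.png

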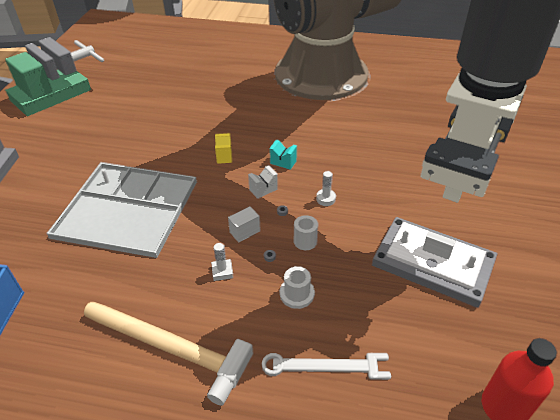

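The scene view shows the open gripper above the lug at about (437,248), with the look-alikes untouched. I'm descending.

Request:
{"api": "arm_command", "payload": {"commands": [{"tx": 0,"ty": 0,"tz": 0.15,"twist": 0.002},{"tx": 0,"ty": 0,"tz": 0.3,"twist": 0.002},{"tx": 0,"ty": 0,"tz": 0.42,"twist": 0.002},{"tx": 0,"ty": 0,"tz": 0.5,"twist": 0.002},{"tx": 0,"ty": 0,"tz": 0.54,"twist": 0.002},{"tx": 0,"ty": 0,"tz": 0.568,"twist": 0.002},{"tx": 0,"ty": 0,"tz": 0.568,"twist": 0.002},{"tx": 0,"ty": 0,"tz": 0.568,"twist": 0.002}]}}

```text
t: 4.32
eef_pos: [0.5682, 0.2682, 0.0356]
ee_rot: [-3.141, 0.001, -1.892]
force: [-0.0, -0.4, 1.2]
width: 0.0481
gripper_force: 0.0
```

Request:
{"api": "arm_command", "payload": {"commands": [{"tx": 0,"ty": 0,"tz": 0,"twist": 0},{"tx": 0,"ty": 0,"tz": 0,"twist": 0},{"tx": 0,"ty": 0,"tz": 0,"twist": 0},{"tx": 0,"ty": 0,"tz": 0,"twist": 0},{"tx": 0,"ty": 0,"tz": 0,"twist": 0},{"tx": 0,"ty": 0,"tz": 0,"twist": 0},{"tx": 0,"ty": 0,"tz": 0,"twist": 0},{"tx": 0,"ty": 0,"tz": 0,"twist": 0}], "claw": 0, "grip_force": 35}}

```text
t: 4.98
eef_pos: [0.5677, 0.268, 0.0349]
ee_rot: [-3.141, 0.0, -1.892]
force: [0.5, -0.6, 3.4]
width: 0.0134
gripper_force: 35.0
```

Request:
{"api": "arm_command", "payload": {"commands": [{"tx": 0,"ty": 0,"tz": -0.04,"twist": 0},{"tx": 0,"ty": 0,"tz": -0.09,"twist": 0},{"tx": 0,"ty": 0,"tz": -0.14,"twist": 0},{"tx": 0,"ty": 0,"tz": -0.19,"twist": 0},{"tx": 0,"ty": 0,"tz": -0.24,"twist": 0},{"tx": 0,"ty": 0,"tz": -0.3,"twist": 0},{"tx": 0,"ty": 0,"tz": -0.36,"twist": 0},{"tx": 0,"ty": 0,"tz": -0.4,"twist": 0}]}}

```text
t: 5.65
eef_pos: [0.5672, 0.2678, 0.1357]
ee_rot: [3.141, -0.0, -1.893]
force: [0.5, 0.9, -3.2]
width: 0.0134
gripper_force: 35.0
```

```bash
python3 -c "
from h import *
go(.568,.271,.18)
f=grab_frame('scene'); cv2.imwrite('pics/s2.png',f[:,:,::-1])"
```

```text
t 5.65 pos [0.5672 0.2678 0.1357] yaw -1.893 q6 -1.07 F [ 0.5  0.9 -3.2] w 0.0134 -> tx,ty,tz,twist [-0.013  0.001 -0.177] 0 dist mm 44 rows 2.0
```

View pics/s2.png

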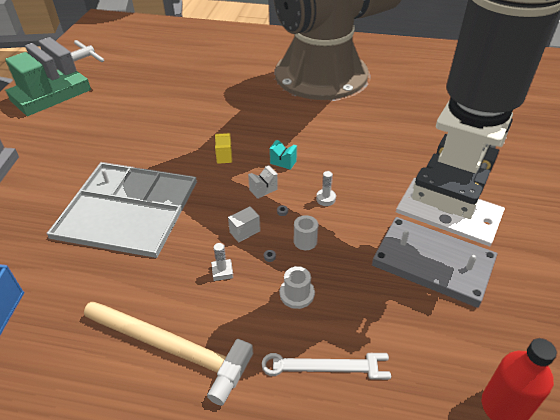

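The plate is level and clear of the pins at about (450,212). Next I carry it to the tray.

```bash
python3 -c "
from h import *
go(.572,.02,.20,-1.597)"
```

```text
t 5.7 pos [0.5682 0.2683 0.1376] yaw -1.892 q6 -1.07 F [ 1.4  0.3 -1.8] w 0.0138 -> tx,ty,tz,twist [ 0.937 -0.329 -0.251] -0.094 dist mm 256 rows 7.0
```

Request:
{"api": "arm_command", "payload": {"commands": [{"tx": 0.05,"ty": -0.02,"tz": -0.12,"twist": -0.01},{"tx": 0.15,"ty": -0.05,"tz": -0.25,"twist": -0.03},{"tx": 0.28,"ty": -0.1,"tz": -0.25,"twist": -0.05},{"tx": 0.42,"ty": -0.15,"tz": -0.25,"twist": -0.07},{"tx": 0.56,"ty": -0.2,"tz": -0.25,"twist": -0.094},{"tx": 0.7,"ty": -0.25,"tz": -0.25,"twist": -0.094},{"tx": 0.84,"ty": -0.3,"tz": -0.25,"twist": -0.094},{"tx": 0.94,"ty": -0.33,"tz": -0.25,"twist": -0.094}]}}

```text
t: 6.37
eef_pos: [0.5704, 0.0161, 0.1963]
ee_rot: [3.14, -0.0, -1.598]
force: [0.7, -0.3, -2.5]
width: 0.0139
gripper_force: 35.0
```

```bash
python3 -c "
from h import *
go(.584,-.22,.20,-1.597)"
```

```text
t 6.37 pos [0.5704 0.0161 0.1963] yaw -1.598 q6 -0.4 F [ 0.7 -0.3 -2.5] w 0.0139 -> tx,ty,tz,twist [ 0.943 -0.08  -0.014] -0.0 dist mm 237 rows 6.0
```

Request:
{"api": "arm_command", "payload": {"commands": [{"tx": 0.15,"ty": -0.01,"tz": 0,"twist": 0},{"tx": 0.3,"ty": -0.02,"tz": 0,"twist": 0},{"tx": 0.45,"ty": -0.04,"tz": 0,"twist": 0},{"tx": 0.6,"ty": -0.05,"tz": 0,"twist": 0},{"tx": 0.73,"ty": -0.06,"tz": 0,"twist": 0},{"tx": 0.85,"ty": -0.07,"tz": 0,"twist": 0},{"tx": 0.92,"ty": -0.08,"tz": 0,"twist": 0},{"tx": 0.94,"ty": -0.08,"tz": 0,"twist": 0}]}}

```text
t: 7.03
eef_pos: [0.5846, -0.2193, 0.1957]
ee_rot: [3.139, 0.0, -1.6]
force: [0.5, -0.5, -5.0]
width: 0.0138
gripper_force: 35.0
```

```bash
python3 -c "
from h import *
go(.588,-.2836,.05,-1.597)"
```

```text
t 7.03 pos [ 0.5846 -0.2193  0.1957] yaw -1.6 q6 0.02 F [ 0.5 -0.5 -5. ] w 0.0138 -> tx,ty,tz,twist [ 0.257 -0.022  0.583] -0.001 dist mm 159 rows 4.0
```

Request:
{"api": "arm_command", "payload": {"commands": [{"tx": 0.15,"ty": -0.01,"tz": 0,"twist": 0},{"tx": 0.257,"ty": -0.022,"tz": 0.08,"twist": 0},{"tx": 0.257,"ty": -0.022,"tz": 0.2,"twist": 0},{"tx": 0.257,"ty": -0.022,"tz": 0.33,"twist": 0},{"tx": 0.257,"ty": -0.022,"tz": 0.45,"twist": 0},{"tx": 0.257,"ty": -0.022,"tz": 0.54,"twist": 0},{"tx": 0.257,"ty": -0.022,"tz": 0.583,"twist": 0},{"tx": 0.257,"ty": -0.022,"tz": 0.583,"twist": 0}]}}

```text
t: 7.7
eef_pos: [0.587, -0.28, 0.0479]
ee_rot: [3.136, 0.001, -1.597]
force: [-0.7, -0.6, -4.0]
width: 0.0138
gripper_force: 35.0
```

```bash
python3 -c "
from h import *
go(.588,-.2836,.02,-1.597)
f=grab_frame('scene')[130:290,10:270]; cv2.imwrite('pics/s3.png',cv2.resize(f[:,:,::-1],None,fx=2.5,fy=2.5))"
```

```text
t 7.7 pos [ 0.587  -0.28    0.0479] yaw -1.597 q6 0.12 F [-0.7 -0.6 -4. ] w 0.0138 -> tx,ty,tz,twist [ 0.014 -0.005  0.112] -0.0 dist mm 28 rows 1.0
```

View pics/s3.png

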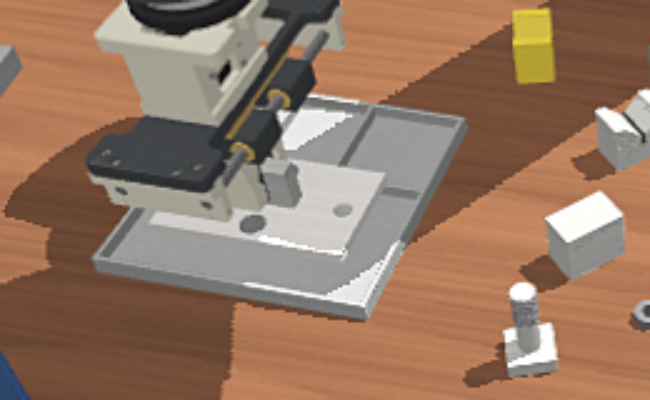

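The plate hovers over the large bay at crop position (290,205) and is aligned, so I lower it gently and release.

Request:
{"api": "arm_command", "payload": {"commands": [{"tx": 0,"ty": 0,"tz": 0.02,"twist": 0},{"tx": 0,"ty": 0,"tz": 0.04,"twist": 0},{"tx": 0,"ty": 0,"tz": 0.06,"twist": 0},{"tx": 0,"ty": 0,"tz": 0.08,"twist": 0},{"tx": 0,"ty": 0,"tz": 0.095,"twist": 0},{"tx": 0,"ty": 0,"tz": 0.105,"twist": 0},{"tx": 0,"ty": 0,"tz": 0.112,"twist": 0},{"tx": 0,"ty": 0,"tz": 0.112,"twist": 0}]}}

```text
t: 8.42
eef_pos: [0.5889, -0.281, 0.0229]
ee_rot: [3.141, 0.0, -1.597]
force: [0.4, 0.2, -3.4]
width: 0.0138
gripper_force: 35.0
```

Request:
{"api": "arm_command", "payload": {"commands": [{"tx": 0,"ty": 0,"tz": 0.004,"twist": 0},{"tx": 0,"ty": 0,"tz": 0.006,"twist": 0},{"tx": 0,"ty": 0,"tz": 0.008,"twist": 0},{"tx": 0,"ty": 0,"tz": 0.01,"twist": 0},{"tx": 0,"ty": 0,"tz": 0.012,"twist": 0},{"tx": 0,"ty": 0,"tz": 0.012,"twist": 0},{"tx": 0,"ty": 0,"tz": 0.012,"twist": 0},{"tx": 0,"ty": 0,"tz": 0.012,"twist": 0}]}}

```text
t: 9.08
eef_pos: [0.5892, -0.281, 0.0204]
ee_rot: [-3.142, -0.0, -1.597]
force: [0.3, 0.5, -4.5]
width: 0.0142
gripper_force: 35.0
```

Request:
{"api": "arm_command", "payload": {"commands": [{"tx": 0,"ty": 0,"tz": 0.002,"twist": 0},{"tx": 0,"ty": 0,"tz": 0.004,"twist": 0},{"tx": 0,"ty": 0,"tz": 0.006,"twist": 0},{"tx": 0,"ty": 0,"tz": 0.008,"twist": 0},{"tx": 0,"ty": 0,"tz": 0.008,"twist": 0},{"tx": 0,"ty": 0,"tz": 0.008,"twist": 0},{"tx": 0,"ty": 0,"tz": 0.008,"twist": 0},{"tx": 0,"ty": 0,"tz": 0.008,"twist": 0}]}}

```text
t: 9.75
eef_pos: [0.5892, -0.281, 0.0189]
ee_rot: [-3.141, -0.0, -1.597]
force: [-3.6, 2.5, 5.3]
width: 0.0139
gripper_force: 35.0
```

Request:
{"api": "arm_command", "payload": {"commands": [{"tx": 0,"ty": 0,"tz": 0,"twist": 0},{"tx": 0,"ty": 0,"tz": 0,"twist": 0},{"tx": 0,"ty": 0,"tz": 0,"twist": 0},{"tx": 0,"ty": 0,"tz": 0,"twist": 0},{"tx": 0,"ty": 0,"tz": 0,"twist": 0},{"tx": 0,"ty": 0,"tz": -0.1,"twist": 0},{"tx": 0,"ty": 0,"tz": -0.25,"twist": 0},{"tx": 0,"ty": 0,"tz": -0.4,"twist": 0}], "claw": 0.5}}

```text
t: 10.42
eef_pos: [0.5882, -0.2808, 0.1181]
ee_rot: [3.138, 0.0, -1.597]
force: [1.2, 0.1, 0.1]
width: 0.0437
gripper_force: 0.0
```

```bash
python3 -c "
from h import *
go(.670,.058,.17,-1.597)"
```

```text
t 10.42 pos [ 0.5882 -0.2808  0.1181] yaw -1.597 q6 0.12 F [1.2 0.1 0.1] w 0.0437 -> tx,ty,tz,twist [-1.364 -0.291 -0.208] 0.0 dist mm 352 rows 9.0
```

Request:
{"api": "arm_command", "payload": {"commands": [{"tx": -0.69,"ty": -0.146,"tz": -0.2,"twist": 0},{"tx": -0.69,"ty": -0.146,"tz": -0.2,"twist": 0},{"tx": -0.69,"ty": -0.146,"tz": -0.2,"twist": 0},{"tx": -0.69,"ty": -0.146,"tz": -0.2,"twist": 0},{"tx": -0.69,"ty": -0.146,"tz": -0.2,"twist": 0},{"tx": -0.69,"ty": -0.146,"tz": -0.2,"twist": 0},{"tx": -0.69,"ty": -0.146,"tz": -0.2,"twist": 0},{"tx": -0.69,"ty": -0.146,"tz": -0.2,"twist": 0}], "claw": 0.72}}

```text
t: 11.08
eef_pos: [0.6298, -0.1098, 0.1679]
ee_rot: [3.141, -0.0, -1.597]
force: [-0.4, -1.0, -0.5]
width: 0.0629
gripper_force: 0.0
```

Request:
{"api": "arm_command", "payload": {"commands": [{"tx": -0.674,"ty": -0.146,"tz": 0.1,"twist": 0},{"tx": -0.674,"ty": -0.146,"tz": 0.1,"twist": 0},{"tx": -0.674,"ty": -0.146,"tz": 0.1,"twist": 0},{"tx": -0.674,"ty": -0.146,"tz": 0.1,"twist": 0},{"tx": -0.674,"ty": -0.146,"tz": 0.1,"twist": 0},{"tx": -0.674,"ty": -0.146,"tz": 0.1,"twist": 0},{"tx": -0.674,"ty": -0.146,"tz": 0.1,"twist": 0},{"tx": -0.674,"ty": -0.146,"tz": 0.1,"twist": 0}]}}

```text
t: 11.75
eef_pos: [0.6707, 0.0563, 0.143]
ee_rot: [3.141, -0.0, -1.599]
force: [-0.5, 0.4, 0.8]
width: 0.0628
gripper_force: 0.0
```

```bash
python3 -c "
from h import *
go(.670,.058,.017,-1.597)
f=grab_frame('top'); g=grab_frame('scene')
cv2.imwrite('pics/s4.png',np.hstack([cv2.resize(f[80:280,220:480],None,fx=1.5,fy=1.5),cv2.resize(g[150:350,40:300],None,fx=1.5,fy=1.5)])[:,:,::-1])"
```

```text
t 11.75 pos [0.6707 0.0563 0.143 ] yaw -1.599 q6 -0.4 F [-0.5  0.4  0.8] w 0.0628 -> tx,ty,tz,twist [-0.007  0.003  0.504] -0.0 dist mm 126 rows 4.0
```

View pics/s4.png

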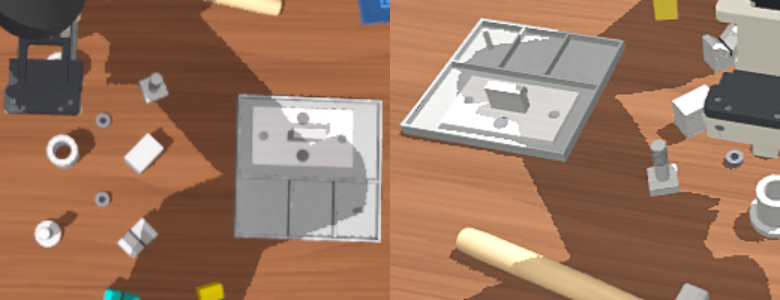

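The plate lies flat in the bay, at about (302,135) in the left half, and the gripper is above the flanged bush. I'm descending and gripping.

Request:
{"api": "arm_command", "payload": {"commands": [{"tx": -0.007,"ty": 0.003,"tz": 0.12,"twist": 0},{"tx": -0.007,"ty": 0.003,"tz": 0.24,"twist": 0},{"tx": -0.007,"ty": 0.003,"tz": 0.35,"twist": 0},{"tx": -0.007,"ty": 0.003,"tz": 0.43,"twist": 0},{"tx": -0.007,"ty": 0.003,"tz": 0.48,"twist": 0},{"tx": -0.007,"ty": 0.003,"tz": 0.5,"twist": 0},{"tx": -0.007,"ty": 0.003,"tz": 0.5,"twist": 0},{"tx": -0.007,"ty": 0.003,"tz": 0.5,"twist": 0}]}}

```text
t: 12.52
eef_pos: [0.6712, 0.0595, 0.0194]
ee_rot: [-3.14, 0.0, -1.597]
force: [-0.2, 0.1, 0.5]
width: 0.0628
gripper_force: 0.0
```

Request:
{"api": "arm_command", "payload": {"commands": [{"tx": 0,"ty": 0,"tz": 0,"twist": 0},{"tx": 0,"ty": 0,"tz": 0,"twist": 0},{"tx": 0,"ty": 0,"tz": 0,"twist": 0},{"tx": 0,"ty": 0,"tz": 0,"twist": 0},{"tx": 0,"ty": 0,"tz": 0,"twist": 0},{"tx": 0,"ty": 0,"tz": 0,"twist": 0},{"tx": 0,"ty": 0,"tz": 0,"twist": 0},{"tx": 0,"ty": 0,"tz": 0,"twist": 0}], "claw": 0.2, "grip_force": 35}}

```text
t: 13.18
eef_pos: [0.6717, 0.0601, 0.0196]
ee_rot: [-3.139, 0.001, -1.596]
force: [1.8, 0.2, 5.8]
width: 0.0397
gripper_force: 35.0
```

Request:
{"api": "arm_command", "payload": {"commands": [{"tx": 0,"ty": 0,"tz": -0.08,"twist": 0},{"tx": 0,"ty": 0,"tz": -0.2,"twist": 0},{"tx": 0,"ty": 0,"tz": -0.32,"twist": 0},{"tx": 0,"ty": 0,"tz": -0.44,"twist": 0},{"tx": 0,"ty": 0,"tz": -0.54,"twist": 0},{"tx": 0,"ty": 0,"tz": -0.6,"twist": 0},{"tx": 0,"ty": 0,"tz": -0.6,"twist": 0},{"tx": 0,"ty": 0,"tz": -0.6,"twist": 0}]}}

```text
t: 13.85
eef_pos: [0.6699, 0.0599, 0.1682]
ee_rot: [3.141, 0.001, -1.597]
force: [-0.7, 0.3, -3.6]
width: 0.0398
gripper_force: 35.0
```

```bash
python3 -c "
from h import *
a=np.deg2rad(-1.5);R=np.array([[np.cos(a),-np.sin(a)],[np.sin(a),np.cos(a)]])
for p in [(41,0),(-56,-68),(-56,-6),(-56,62)]: print(R@p+[547,-282.5])
g=np.array([0,0])
go(.4892,-.349,.16,-1.597)
grab_frame('scene')
g=grab_frame('scene'); cv2.imwrite('pics/s5.png',g[:,:,::-1])
for s in spot_point('flanged_bush','top')[:3]+spot_point('tray','top')[:2]+spot_point('nest_plate','top')[:2]: print(s['score'],s['uv'],at('top',s['uv'],.004))"
```

```text
[ 587.98595032 -283.57325488]
[ 489.23915732 -349.01078899]
[ 490.86212811 -287.03203484]
[ 492.6421606  -219.05533675]
t 13.85 pos [0.6699 0.0599 0.1682] yaw -1.597 q6 -0.4 F [-0.7  0.3 -3.6] w 0.0398 -> tx,ty,tz,twist [1.654 0.679 0.032] -0.0 dist mm 447 rows 11.0
0.55 [311.9, 238.9] [ 0.44548643 -0.0488513 ]
0.38 [261.2, 131.6] [0.67048599 0.0595959 ]
0.91 [422.4, 189.9] [ 0.54963218 -0.27899371]
0.91 [414.3, 168.8] [ 0.5938799  -0.26242688]
```

Request:
{"api": "arm_command", "payload": {"commands": [{"tx": 0.1,"ty": 0.04,"tz": 0,"twist": 0},{"tx": 0.24,"ty": 0.1,"tz": 0,"twist": 0},{"tx": 0.38,"ty": 0.155,"tz": 0,"twist": 0},{"tx": 0.52,"ty": 0.215,"tz": 0,"twist": 0},{"tx": 0.66,"ty": 0.27,"tz": 0,"twist": 0},{"tx": 0.78,"ty": 0.32,"tz": 0,"twist": 0},{"tx": 0.827,"ty": 0.34,"tz": 0,"twist": 0},{"tx": 0.827,"ty": 0.34,"tz": 0,"twist": 0}]}}

```text
t: 14.77
eef_pos: [0.5782, -0.1472, 0.1677]
ee_rot: [3.14, -0.0, -1.6]
force: [0.1, 0.2, -2.1]
width: 0.04
gripper_force: 35.0
```

```bash
python3 -c "
from h import *
f=cv2.imread('pics/top0.png'); cv2.imwrite('pics/post.png',np.hstack([cv2.resize(f[185:245,370:480],None,fx=5,fy=5,interpolation=cv2.INTER_CUBIC)]))"
```

```text
(no output)
```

View pics/post.png

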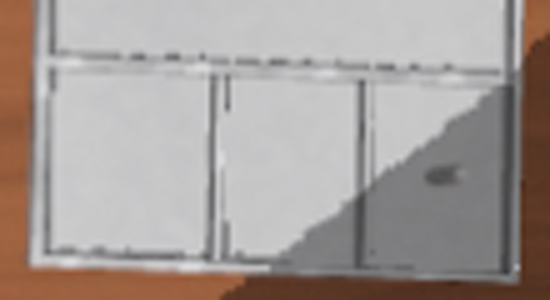

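The post shows in the crop from its base at about (430,177) to its tip at about (458,172).

```bash
python3 -c "
from h import *
print(at('top',(370+457/5,185+172/5),.034),at('top',(370+432/5,185+177/5),.004))
go(.4892,-.349,.12,-1.597)"
```

```text
[ 0.48744362 -0.34911659] [ 0.48652273 -0.35000651]
t 14.77 pos [ 0.5782 -0.1472  0.1677] yaw -1.6 q6 -0.11 F [ 0.1  0.2 -2.1] w 0.04 -> tx,ty,tz,twist [0.817 0.332 0.191] -0.001 dist mm 226 rows 6.0
```

Post is at (0.488,-0.349).

Request:
{"api": "arm_command", "payload": {"commands": [{"tx": 0.1,"ty": 0.04,"tz": 0,"twist": 0},{"tx": 0.24,"ty": 0.1,"tz": 0,"twist": 0},{"tx": 0.38,"ty": 0.155,"tz": 0,"twist": 0},{"tx": 0.52,"ty": 0.215,"tz": 0,"twist": 0},{"tx": 0.66,"ty": 0.27,"tz": 0.05,"twist": 0},{"tx": 0.77,"ty": 0.32,"tz": 0.15,"twist": 0},{"tx": 0.817,"ty": 0.336,"tz": 0.25,"twist": 0},{"tx": 0.817,"ty": 0.336,"tz": 0.28,"twist": 0}]}}

```text
t: 15.43
eef_pos: [0.4876, -0.3475, 0.0939]
ee_rot: [3.136, 0.002, -1.6]
force: [-0.7, -0.7, -2.4]
width: 0.0398
gripper_force: 35.0
```

```bash
python3 -c "
from h import *
go(.4883,-.349,.024,-1.597)
f=grab_frame('top')[150:260,350:500]; g=grab_frame('scene')[120:270,40:230]
cv2.imwrite('pics/s6.png',np.hstack([cv2.resize(f,(400,300)),cv2.resize(g,(400,300))])[:,:,::-1])"
```

```text
t 15.43 pos [ 0.4876 -0.3475  0.0939] yaw -1.6 q6 0.26 F [-0.7 -0.7 -2.4] w 0.0398 -> tx,ty,tz,twist [ 0.006 -0.004  0.28 ] -0.001 dist mm 70 rows 2.0
```

View pics/s6.png

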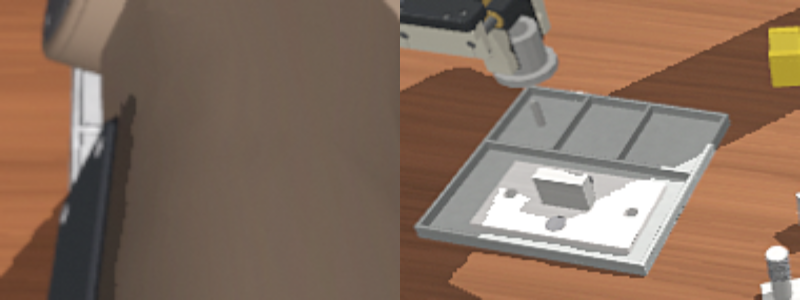

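The bush hangs above the post pocket in the scene half, with the bush at (525,60) and the post at (540,115). I'm lowering it.

Request:
{"api": "arm_command", "payload": {"commands": [{"tx": 0.006,"ty": -0.004,"tz": 0.05,"twist": 0},{"tx": 0.006,"ty": -0.004,"tz": 0.1,"twist": 0},{"tx": 0.006,"ty": -0.004,"tz": 0.15,"twist": 0},{"tx": 0.006,"ty": -0.004,"tz": 0.19,"twist": 0},{"tx": 0.006,"ty": -0.004,"tz": 0.22,"twist": 0},{"tx": 0.006,"ty": -0.004,"tz": 0.245,"twist": 0},{"tx": 0.006,"ty": -0.004,"tz": 0.265,"twist": 0},{"tx": 0.006,"ty": -0.004,"tz": 0.275,"twist": 0}]}}

```text
t: 16.2
eef_pos: [0.4927, -0.3495, 0.0312]
ee_rot: [-3.14, -0.003, -1.595]
force: [-5.9, -5.6, 16.7]
width: 0.0396
gripper_force: 35.0
```

Request:
{"api": "arm_command", "payload": {"commands": [{"tx": 0,"ty": 0,"tz": 0.001,"twist": 0},{"tx": 0,"ty": 0,"tz": 0.002,"twist": 0},{"tx": 0,"ty": 0,"tz": 0.003,"twist": 0},{"tx": 0,"ty": 0,"tz": 0.004,"twist": 0},{"tx": 0,"ty": 0,"tz": 0.005,"twist": 0},{"tx": 0,"ty": 0,"tz": 0.005,"twist": 0},{"tx": 0,"ty": 0,"tz": 0.005,"twist": 0},{"tx": 0,"ty": 0,"tz": 0.005,"twist": 0}]}}

```text
t: 16.87
eef_pos: [0.4926, -0.3497, 0.0311]
ee_rot: [-3.139, -0.003, -1.596]
force: [-4.5, -2.9, 13.4]
width: 0.0399
gripper_force: 35.0
```

It made contact 7 mm early, since the pocket has only 2 mm of slack across the flange. I'll raise it and measure from near.

Request:
{"api": "arm_command", "payload": {"commands": [{"tx": 0,"ty": 0,"tz": -0.03,"twist": 0},{"tx": 0,"ty": 0,"tz": -0.05,"twist": 0},{"tx": 0,"ty": 0,"tz": -0.06,"twist": 0},{"tx": 0,"ty": 0,"tz": -0.06,"twist": 0},{"tx": 0,"ty": 0,"tz": -0.06,"twist": 0},{"tx": 0,"ty": 0,"tz": -0.06,"twist": 0},{"tx": 0,"ty": 0,"tz": -0.06,"twist": 0},{"tx": 0,"ty": 0,"tz": -0.06,"twist": 0}]}}

```text
t: 17.53
eef_pos: [0.4914, -0.3481, 0.0429]
ee_rot: [3.141, 0.0, -1.597]
force: [-1.0, -0.1, -1.2]
width: 0.0398
gripper_force: 35.0
```

```bash
python3 -c "
from h import *
go(.4883,-.349,.024,-1.597)
g=grab_frame('scene')[145:220,60:160]
cv2.imwrite('pics/s7.png',cv2.resize(g,(800,600),interpolation=cv2.INTER_CUBIC)[:,:,::-1])
for s in spot_point('flanged_bush','scene')[:3]: print(s['score'],s['uv'],at('scene',s['uv'],.023))"
```

```text
t 17.53 pos [ 0.4914 -0.3481  0.0429] yaw -1.597 q6 0.27 F [-1.  -0.1 -1.2] w 0.0398 -> tx,ty,tz,twist [0.004 0.012 0.076] 0.0 dist mm 19 rows 1.0
0.56 [106.5, 172.0] [ 0.48061247 -0.35149547]
```

View pics/s7.png

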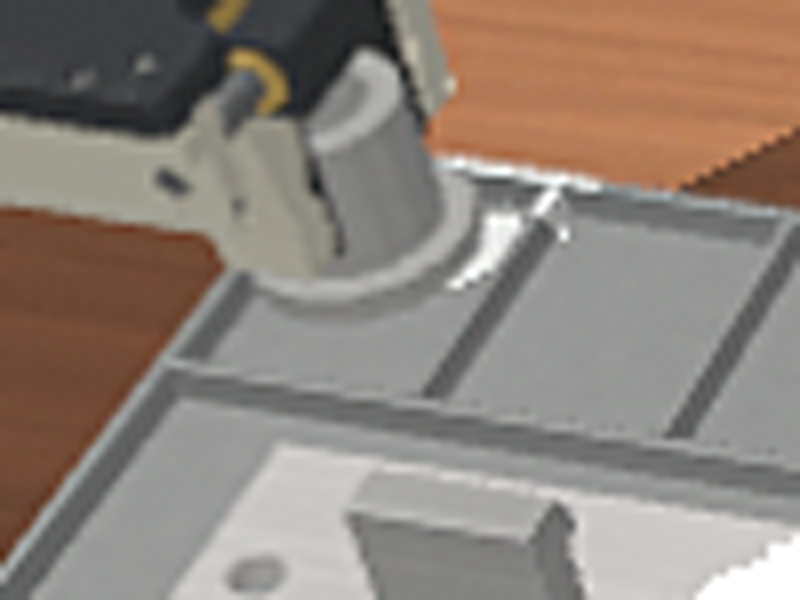

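The flange sits over the pocket in the crop, with its right rim at (478,205). I'll compare it against projected pocket geometry.

```bash
cat >> h.py <<'E'
def proj(cam,P):
    c=calibration(cam); K=c["camera_matrix"]; E=np.linalg.inv(c["extrinsics"])
    p=np.atleast_2d(P)@E[:3,:3].T+E[:3,3]; s=p[:,:2]/p[:,2:]
    s=s*(1+c["k1"]*(s**2).sum(1,keepdims=True)); return s@K[:2,:2].T+K[:2,2]
def tray(p,o=(.547,-.2825),a=-1.5):
    p=np.atleast_2d(np.array(p,float))/1000; a=np.deg2rad(a)
    R=np.array([[np.cos(a),-np.sin(a),0],[np.sin(a),np.cos(a),0],[0,0,1]]); return p@R.T+[*o,0]
E
python3 - <<'E'
from h import *
f=grab_frame('scene'); im=cv2.resize(f[130:230,40:173],(798,600),interpolation=cv2.INTER_CUBIC)[:,:,::-1].copy()
def d(P,col,closed=False):
    q=((proj('scene',P)-[40,130]+.5)*6*8).astype(np.int32)
    cv2.polylines(im,[q.reshape(-1,1,2)],closed,col,1,cv2.LINE_AA,3)
for y in [(-97,-39),(-35,23),(27,97)]:
    d(tray([(-95,y[0],14),(-17,y[0],14),(-17,y[1],14),(-95,y[1],14)]),(0,0,255),True)
d(tray([(-99,-101,14),(99,-101,14),(99,101,14),(-99,101,14)]),(0,255,255),True)
t=np.linspace(0,2*np.pi,60)
p=get_state()["eef_pos"]
for z in (.0234,.0314): d(np.c_[p[0]+.027*np.cos(t),p[1]+.027*np.sin(t),0*t+z],(0,255,0),True)
d(np.c_[p[0]+.02*np.cos(t),p[1]+.02*np.sin(t),0*t+.0234+.045],(255,0,0),True)
cv2.imwrite('pics/s8.png',im)
E
```

```text
(no output)
```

View pics/s8.png

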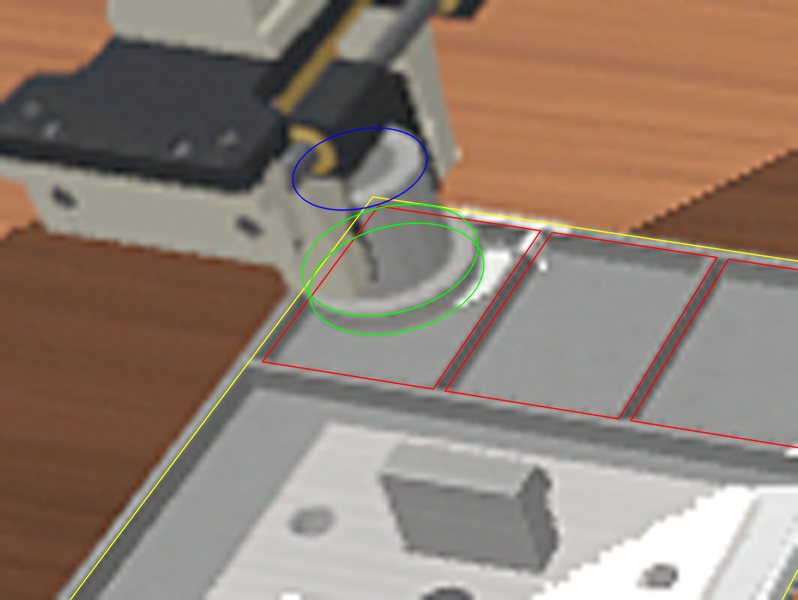

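```bash
python3 - <<'E'
from h import *
from scipy.optimize import least_squares
t=np.linspace(0,2*np.pi,200)
def circ(x,y,z,r): return proj('scene',np.c_[x+r*np.cos(t),y+r*np.sin(t),0*t+z])
off=np.array([60,145])-.5*(1-1/8)*0
P=lambda a,b:(np.array([a,b])/8+off-.5+.0625)
def model(q):
    x,y,z=q; top=circ(x,y,z+.045,.02); fl=circ(x,y,z,.027); ft=circ(x,y,z+.008,.027)
    return np.array([top[:,0].max(),top[:,1].min(),ft[:,0].max(),fl[:,1].max()])
obs=np.array([P(407,0)[0],P(0,48)[1],P(478,0)[0],P(0,322)[1]])
r=least_squares(lambda q:model(q)-obs,[.49,-.349,.0234],x_scale=.01); print("all",r.x,r.fun)
for k in ([0,1],[2,3]):
    for z in (.0234,.0265,.029):
        r=least_squares(lambda q:(model([*q,z])-obs)[k],[.49,-.349]); print(k,z,r.x,r.fun.round(2))
print(get_state()["eef_pos"])
E
```

```text
all [ 0.48927298 -0.34949131  0.02200776] [ 0.1919074  -0.04801739 -0.19752576  0.04784961]
[0, 1] 0.0234 [ 0.49104873 -0.34869164] [0. 0.]
[0, 1] 0.0265 [ 0.49454735 -0.34626965] [ 0. -0.]
[0, 1] 0.029 [ 0.49736881 -0.34431643] [0. 0.]
[2, 3] 0.0234 [ 0.49044535 -0.34821883] [0. 0.]
[2, 3] 0.0265 [ 0.493497   -0.34608798] [-0. -0.]
[2, 3] 0.029 [ 0.495958   -0.34436955] [0. 0.]
[ 0.49155509 -0.34816564  0.04309619]
```

Request:
{"api": "arm_command", "payload": {"commands": [{"tx": 0,"ty": 0,"tz": 0.015,"twist": 0},{"tx": 0,"ty": 0,"tz": 0.03,"twist": 0},{"tx": 0,"ty": 0,"tz": 0.038,"twist": 0},{"tx": 0,"ty": 0,"tz": 0.043,"twist": 0},{"tx": 0,"ty": 0,"tz": 0.048,"twist": 0},{"tx": 0,"ty": 0,"tz": 0.052,"twist": 0},{"tx": 0,"ty": 0,"tz": 0.055,"twist": 0},{"tx": 0,"ty": 0,"tz": 0.055,"twist": 0}]}}

```text
t: 18.35
eef_pos: [0.4914, -0.349, 0.031]
ee_rot: [3.141, -0.001, -1.596]
force: [-5.2, -0.5, 10.6]
width: 0.0396
gripper_force: 35.0
```

```bash
python3 -c "
from h import *
s=get_state();print(s['eef_pos'],s['force'].round(1),s['moment'].round(3),s['ee_rot'].round(4))"
```

```text
[ 0.49140564 -0.34903917  0.03100036] [-5.2 -0.5 10.6] [-0.059  2.027  0.056] [ 3.1415e+00 -1.3000e-03 -1.5962e+00]
```

Request:
{"api": "arm_command", "payload": {"commands": [{"tx": 0,"ty": 0,"tz": -0.03,"twist": 0},{"tx": 0,"ty": 0,"tz": -0.05,"twist": 0},{"tx": 0,"ty": 0,"tz": -0.05,"twist": 0},{"tx": 0,"ty": 0,"tz": -0.05,"twist": 0},{"tx": 0,"ty": 0,"tz": -0.05,"twist": 0},{"tx": 0,"ty": 0,"tz": -0.05,"twist": 0},{"tx": 0,"ty": 0,"tz": -0.05,"twist": 0},{"tx": 0,"ty": 0,"tz": -0.05,"twist": 0}]}}

```text
t: 19.02
eef_pos: [0.4915, -0.3481, 0.0418]
ee_rot: [3.141, 0.0, -1.597]
force: [-0.1, 0.6, -2.7]
width: 0.0402
gripper_force: 35.0
```

```bash
python3 - <<'E'
from h import *
s=get_state();print(s['eef_pos'],s['force'].round(1),s['moment'].round(3),s['ee_rot'].round(4))
f=grab_frame('scene'); im=cv2.resize(f[130:220,70:190],(800,600),interpolation=cv2.INTER_CUBIC)[:,:,::-1].copy()
cv2.imwrite('pics/s9.png',im)
for r in regions_of('flanged_bush','scene')[:3]:
    v,u=np.nonzero(r['region']); print(r['score'],r['rect'])
E
```

```text
[ 0.49150782 -0.34812842  0.04175476] [-0.1  0.6 -2.7] [ 0.021  0.111 -0.01 ] [ 3.1411e+00  1.0000e-04 -1.5970e+00]
0.75 [92.1, 153.9, 122.2, 188.6]
```

View pics/s9.png

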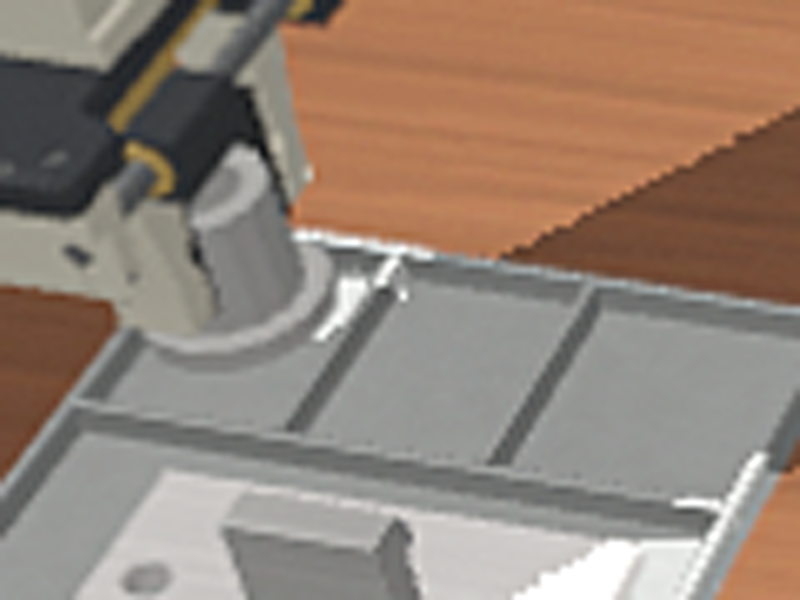

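The flange seems to sit on the +y partition edge: Fy was negative and the moment agrees. I'll shift 2.5 mm to -y and 2 mm to -x, then try again.

Request:
{"api": "arm_command", "payload": {"commands": [{"tx": 0.01,"ty": 0.008,"tz": 0,"twist": 0},{"tx": 0.01,"ty": 0.008,"tz": 0.01,"twist": 0},{"tx": 0.01,"ty": 0.008,"tz": 0.025,"twist": 0},{"tx": 0.01,"ty": 0.008,"tz": 0.035,"twist": 0},{"tx": 0.01,"ty": 0.008,"tz": 0.045,"twist": 0},{"tx": 0.01,"ty": 0.008,"tz": 0.055,"twist": 0},{"tx": 0.01,"ty": 0.008,"tz": 0.06,"twist": 0},{"tx": 0.01,"ty": 0.008,"tz": 0.06,"twist": 0}]}}

```text
t: 19.78
eef_pos: [0.4895, -0.3507, 0.0267]
ee_rot: [3.141, -0.0, -1.597]
force: [0.6, -1.0, -2.6]
width: 0.0397
gripper_force: 35.0
```

```bash
python3 -c "
from h import *
s=get_state();print(s['eef_pos'],s['force'].round(1),s['moment'].round(3),s['ee_rot'].round(4))"
```

```text
[ 0.48954141 -0.35073877  0.02668719] [ 0.6 -1.  -2.6] [-0.466  0.017  0.019] [ 3.1413 -0.     -1.597 ]
```

It went past the wall top freely. Continuing down.

Request:
{"api": "arm_command", "payload": {"commands": [{"tx": 0,"ty": 0,"tz": 0.004,"twist": 0},{"tx": 0,"ty": 0,"tz": 0.007,"twist": 0},{"tx": 0,"ty": 0,"tz": 0.01,"twist": 0},{"tx": 0,"ty": 0,"tz": 0.013,"twist": 0},{"tx": 0,"ty": 0,"tz": 0.016,"twist": 0},{"tx": 0,"ty": 0,"tz": 0.019,"twist": 0},{"tx": 0,"ty": 0,"tz": 0.021,"twist": 0},{"tx": 0,"ty": 0,"tz": 0.021,"twist": 0}]}}

```text
t: 20.45
eef_pos: [0.4898, -0.3503, 0.024]
ee_rot: [-3.141, -0.0, -1.596]
force: [-5.1, 6.8, 18.2]
width: 0.0397
gripper_force: 35.0
```

Request:
{"api": "arm_command", "payload": {"commands": [{"tx": 0,"ty": 0,"tz": -0.004,"twist": 0},{"tx": 0,"ty": 0,"tz": -0.004,"twist": 0},{"tx": 0,"ty": 0,"tz": -0.004,"twist": 0},{"tx": 0,"ty": 0,"tz": -0.004,"twist": 0},{"tx": 0,"ty": 0,"tz": -0.004,"twist": 0},{"tx": 0,"ty": 0,"tz": -0.06,"twist": 0},{"tx": 0,"ty": 0,"tz": -0.2,"twist": 0},{"tx": 0,"ty": 0,"tz": -0.36,"twist": 0}], "claw": 0.6}}

```text
t: 21.12
eef_pos: [0.4876, -0.3499, 0.1101]
ee_rot: [3.136, 0.002, -1.597]
force: [0.3, 0.2, 0.2]
width: 0.0526
gripper_force: 0.0
```

```bash
python3 -c "
from h import *
go(.6545,-.070,.17,-1.597)"
```

```text
t 21.12 pos [ 0.4876 -0.3499  0.1101] yaw -1.597 q6 0.27 F [0.3 0.2 0.2] w 0.0526 -> tx,ty,tz,twist [-1.138 -0.636 -0.241] -0.0 dist mm 331 rows 8.0
```

Request:
{"api": "arm_command", "payload": {"commands": [{"tx": -0.58,"ty": -0.32,"tz": -0.24,"twist": 0},{"tx": -0.58,"ty": -0.32,"tz": -0.24,"twist": 0},{"tx": -0.58,"ty": -0.32,"tz": -0.24,"twist": 0},{"tx": -0.58,"ty": -0.32,"tz": -0.24,"twist": 0},{"tx": -0.58,"ty": -0.32,"tz": -0.24,"twist": 0},{"tx": -0.58,"ty": -0.32,"tz": -0.24,"twist": 0},{"tx": -0.58,"ty": -0.32,"tz": -0.24,"twist": 0},{"tx": -0.58,"ty": -0.32,"tz": -0.24,"twist": 0}]}}

```text
t: 21.78
eef_pos: [0.5724, -0.2082, 0.171]
ee_rot: [3.14, 0.0, -1.597]
force: [0.4, 0.1, -0.1]
width: 0.0527
gripper_force: 0.0
```

Request:
{"api": "arm_command", "payload": {"commands": [{"tx": -0.55,"ty": -0.316,"tz": 0,"twist": 0},{"tx": -0.55,"ty": -0.316,"tz": 0,"twist": 0},{"tx": -0.55,"ty": -0.316,"tz": 0,"twist": 0},{"tx": -0.55,"ty": -0.316,"tz": 0,"twist": 0},{"tx": -0.55,"ty": -0.316,"tz": 0,"twist": 0},{"tx": -0.55,"ty": -0.316,"tz": 0,"twist": 0},{"tx": -0.55,"ty": -0.316,"tz": 0,"twist": 0},{"tx": -0.55,"ty": -0.316,"tz": 0,"twist": 0}]}}

```text
t: 22.45
eef_pos: [0.655, -0.074, 0.1714]
ee_rot: [3.141, -0.0, -1.599]
force: [0.4, 0.6, 0.1]
width: 0.0525
gripper_force: 0.0
```

```bash
python3 -c "
from h import *
print('stud',at('top',(100+673/3-.3,100+95/3-.3),.065))
grab_frame('scene')
for n in ('tee_bolt','flanged_bush'):
  for s in spot_point(n,'scene')[:3]: print(n,round(s['score'],2),s['uv'],at('scene',s['uv'],.0 if n[0]=='t' else .004))
go(.6555,-.070,.018,-1.597)
f=grab_frame('top')[150:260,340:500]; g=grab_frame('scene')[130:310,60:300]
cv2.imwrite('pics/s10.png',np.hstack([cv2.resize(f,(400,275)),cv2.resize(g,(366,275))])[:,:,::-1])"
```

```text
stud [ 0.6567714 -0.0689987]
tee_bolt 0.59 [223.3, 271.5] [ 0.65483353 -0.06913296]
tee_bolt 0.46 [304.8, 241.2] [0.56321635 0.05255182]
flanged_bush 0.69 [110.1, 181.4] [ 0.48585694 -0.34663134]
t 22.6 pos [ 0.6554 -0.0737  0.172 ] yaw -1.599 q6 -0.21 F [-0.7 -0.4  0.1] w 0.0529 -> tx,ty,tz,twist [-0.015 -0.     0.616] -0.001 dist mm 154 rows 4.0
```

View pics/s10.png

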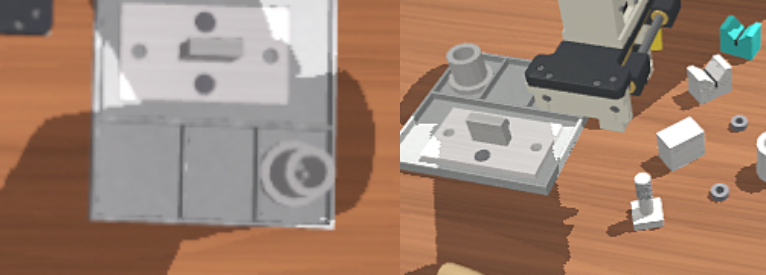

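The bush stands in its pocket, at about (295,172) in the left half. Now I go down on the square bolt's stud.

Request:
{"api": "arm_command", "payload": {"commands": [{"tx": -0.017,"ty": -0.002,"tz": 0.12,"twist": 0},{"tx": -0.017,"ty": -0.002,"tz": 0.26,"twist": 0},{"tx": -0.017,"ty": -0.002,"tz": 0.4,"twist": 0},{"tx": -0.017,"ty": -0.002,"tz": 0.5,"twist": 0},{"tx": -0.017,"ty": -0.002,"tz": 0.57,"twist": 0},{"tx": -0.017,"ty": -0.002,"tz": 0.605,"twist": 0},{"tx": -0.017,"ty": -0.002,"tz": 0.605,"twist": 0},{"tx": -0.017,"ty": -0.002,"tz": 0.605,"twist": 0}]}}

```text
t: 23.37
eef_pos: [0.6569, -0.0684, 0.0211]
ee_rot: [-3.141, -0.0, -1.597]
force: [-0.3, -0.1, -0.2]
width: 0.0524
gripper_force: 0.0
```

Request:
{"api": "arm_command", "payload": {"commands": [{"tx": 0,"ty": 0,"tz": 0,"twist": 0},{"tx": 0,"ty": 0,"tz": 0,"twist": 0},{"tx": 0,"ty": 0,"tz": 0,"twist": 0},{"tx": 0,"ty": 0,"tz": 0,"twist": 0},{"tx": 0,"ty": 0,"tz": 0,"twist": 0},{"tx": 0,"ty": 0,"tz": 0,"twist": 0},{"tx": 0,"ty": 0,"tz": 0,"twist": 0},{"tx": 0,"ty": 0,"tz": 0,"twist": 0}], "claw": 0, "grip_force": 35}}

```text
t: 24.03
eef_pos: [0.6566, -0.0682, 0.0208]
ee_rot: [-3.141, -0.0, -1.597]
force: [-1.1, 0.2, 2.8]
width: 0.0157
gripper_force: 35.0
```

Request:
{"api": "arm_command", "payload": {"commands": [{"tx": 0,"ty": 0,"tz": -0.08,"twist": 0},{"tx": 0,"ty": 0,"tz": -0.2,"twist": 0},{"tx": 0,"ty": 0,"tz": -0.32,"twist": 0},{"tx": 0,"ty": 0,"tz": -0.44,"twist": 0},{"tx": 0,"ty": 0,"tz": -0.54,"twist": 0},{"tx": 0,"ty": 0,"tz": -0.6,"twist": 0},{"tx": 0,"ty": 0,"tz": -0.6,"twist": 0},{"tx": 0,"ty": 0,"tz": -0.6,"twist": 0}]}}

```text
t: 24.7
eef_pos: [0.6566, -0.068, 0.171]
ee_rot: [-3.14, 0.001, -1.597]
force: [-0.3, -0.6, -2.1]
width: 0.0155
gripper_force: 35.0
```

```bash
python3 -c "
from h import *
go(.490,-.2885,.17,-1.597)
print(get_state()['q'].round(2))"
```

```text
t 24.7 pos [ 0.6566 -0.068   0.171 ] yaw -1.597 q6 -0.22 F [-0.3 -0.6 -2.1] w 0.0155 -> tx,ty,tz,twist [0.899 0.643 0.002] -0.0 dist mm 276 rows 7.0
[ 0.19  0.37 -0.1  -0.   -1.1  -0.22]
```

Request:
{"api": "arm_command", "payload": {"commands": [{"tx": 0.1,"ty": 0.07,"tz": 0,"twist": 0},{"tx": 0.24,"ty": 0.17,"tz": 0,"twist": 0},{"tx": 0.38,"ty": 0.27,"tz": 0,"twist": 0},{"tx": 0.52,"ty": 0.37,"tz": 0,"twist": 0},{"tx": 0.66,"ty": 0.47,"tz": 0,"twist": 0},{"tx": 0.78,"ty": 0.56,"tz": 0,"twist": 0},{"tx": 0.88,"ty": 0.63,"tz": 0,"twist": 0},{"tx": 0.899,"ty": 0.643,"tz": 0,"twist": 0}]}}

```text
t: 25.37
eef_pos: [0.4855, -0.2911, 0.1686]
ee_rot: [3.138, 0.001, -1.6]
force: [-0.3, 1.0, -1.6]
width: 0.0154
gripper_force: 35.0
```

Request:
{"api": "arm_command", "payload": {"commands": [{"tx": 0,"ty": 0,"tz": 0.05,"twist": 0},{"tx": 0,"ty": 0,"tz": 0.15,"twist": 0},{"tx": 0,"ty": 0,"tz": 0.27,"twist": 0},{"tx": 0,"ty": 0,"tz": 0.38,"twist": 0},{"tx": 0,"ty": 0,"tz": 0.46,"twist": 0},{"tx": 0,"ty": 0,"tz": 0.5,"twist": 0},{"tx": 0,"ty": 0,"tz": 0.5,"twist": 0},{"tx": 0,"ty": 0,"tz": 0.5,"twist": 0}]}}

```text
t: 26.03
eef_pos: [0.4896, -0.2886, 0.045]
ee_rot: [3.14, 0.0, -1.597]
force: [0.2, -1.0, -0.4]
width: 0.0156
gripper_force: 35.0
```

```bash
python3 -c "
from h import *
go(.490,-.2885,.0245,-1.597)"
```

```text
t 26.03 pos [ 0.4896 -0.2886  0.045 ] yaw -1.597 q6 0.16 F [ 0.2 -1.  -0.4] w 0.0156 -> tx,ty,tz,twist [-0.    -0.002  0.082] 0.0 dist mm 20 rows 1.0
```

Request:
{"api": "arm_command", "payload": {"commands": [{"tx": 0,"ty": 0,"tz": 0.015,"twist": 0},{"tx": 0,"ty": 0,"tz": 0.03,"twist": 0},{"tx": 0,"ty": 0,"tz": 0.045,"twist": 0},{"tx": 0,"ty": 0,"tz": 0.055,"twist": 0},{"tx": 0,"ty": 0,"tz": 0.065,"twist": 0},{"tx": 0,"ty": 0,"tz": 0.073,"twist": 0},{"tx": 0,"ty": 0,"tz": 0.08,"twist": 0},{"tx": 0,"ty": 0,"tz": 0.08,"twist": 0}]}}

```text
t: 26.7
eef_pos: [0.4898, -0.2886, 0.0252]
ee_rot: [3.141, 0.0, -1.597]
force: [-0.1, -0.8, -1.6]
width: 0.0157
gripper_force: 35.0
```

Request:
{"api": "arm_command", "payload": {"commands": [{"tx": 0,"ty": 0,"tz": 0.002,"twist": 0},{"tx": 0,"ty": 0,"tz": 0.004,"twist": 0},{"tx": 0,"ty": 0,"tz": 0.005,"twist": 0},{"tx": 0,"ty": 0,"tz": 0.005,"twist": 0},{"tx": 0,"ty": 0,"tz": 0.005,"twist": 0},{"tx": 0,"ty": 0,"tz": 0.005,"twist": 0},{"tx": 0,"ty": 0,"tz": 0.005,"twist": 0},{"tx": 0,"ty": 0,"tz": 0.005,"twist": 0}]}}

```text
t: 27.37
eef_pos: [0.49, -0.2887, 0.0248]
ee_rot: [-3.141, -0.0, -1.597]
force: [-1.9, 0.8, 5.5]
width: 0.0154
gripper_force: 35.0
```

Contact at the expected height, so I release. To make sure the stud is free, I rise only after opening.

Request:
{"api": "arm_command", "payload": {"commands": [{"tx": 0,"ty": 0,"tz": 0,"twist": 0},{"tx": 0,"ty": 0,"tz": 0,"twist": 0},{"tx": 0,"ty": 0,"tz": 0,"twist": 0},{"tx": 0,"ty": 0,"tz": 0,"twist": 0},{"tx": 0,"ty": 0,"tz": 0,"twist": 0},{"tx": 0,"ty": 0,"tz": -0.08,"twist": 0},{"tx": 0,"ty": 0,"tz": -0.22,"twist": 0},{"tx": 0,"ty": 0,"tz": -0.38,"twist": 0}], "claw": 0.55}}

```text
t: 28.03
eef_pos: [0.4883, -0.2882, 0.1184]
ee_rot: [3.137, 0.001, -1.597]
force: [1.2, 0.7, 0.9]
width: 0.0481
gripper_force: 0.0
```

```bash
python3 -c "
from h import *
a=(100+612/3,100+440/3);
print('vb top-face centre', at('top',(100+635/3-.3,100+417/3-.3),.04))
go(.447,-.0475,.17,-.777)
f=grab_frame('top')
for n in ('v_block','plain_block'):
  for s in regions_of(n,'top')[:4]: print(n,round(s['score'],2),s['rect'],foot('top',s['region'],.04))"
```

```text
vb top-face centre [ 0.44609084 -0.04640222]
t 28.03 pos [ 0.4883 -0.2882  0.1184] yaw -1.597 q6 0.16 F [1.2 0.7 0.9] w 0.0481 -> tx,ty,tz,twist [-0.958  0.192 -0.205] -0.261 dist mm 250 rows 7.0
v_block 0.59 [287.9, 272.7, 307.5, 288.9] ((362.7309265136719, -19.10504150390625), (34.17603302001953, 32.56081771850586), 79.46111297607422)
v_block 0.55 [298.2, 225.6, 323.3, 252.3] ((447.0064697265625, -46.1662483215332), (29.465099334716797, 45.04463195800781), 45.5122184753418)
plain_block 0.35 [115.6, 140.5, 208.6, 214.1] ((564.9949340820312, 264.0553894042969), (178.32748413085938, 110.69361114501953), 71.6263656616211)
```

Request:
{"api": "arm_command", "payload": {"commands": [{"tx": -0.1,"ty": 0.02,"tz": -0.15,"twist": -0.03},{"tx": -0.96,"ty": 0.194,"tz": -0.205,"twist": -0.261},{"tx": -0.96,"ty": 0.194,"tz": -0.205,"twist": -0.261},{"tx": -0.96,"ty": 0.194,"tz": -0.205,"twist": -0.261},{"tx": -0.96,"ty": 0.194,"tz": -0.205,"twist": -0.261},{"tx": -0.96,"ty": 0.194,"tz": -0.205,"twist": -0.261},{"tx": -0.96,"ty": 0.194,"tz": -0.205,"twist": -0.261},{"tx": -0.96,"ty": 0.194,"tz": -0.205,"twist": -0.261}], "claw": 0.6}}

```text
t: 28.85
eef_pos: [0.4471, -0.0447, 0.1704]
ee_rot: [-3.141, 0.0, -0.767]
force: [-0.7, -0.3, 0.1]
width: 0.0524
gripper_force: 0.0
```

Request:
{"api": "arm_command", "payload": {"commands": [{"tx": 0,"ty": 0,"tz": 0,"twist": 0},{"tx": 0,"ty": 0,"tz": 0,"twist": 0},{"tx": 0,"ty": 0,"tz": 0,"twist": 0},{"tx": 0,"ty": 0,"tz": 0,"twist": 0},{"tx": 0,"ty": 0,"tz": 0,"twist": 0},{"tx": 0,"ty": 0,"tz": 0,"twist": 0},{"tx": 0,"ty": 0,"tz": 0,"twist": 0},{"tx": 0,"ty": 0,"tz": 0,"twist": 0}]}}

```text
t: 29.52
eef_pos: [0.4477, -0.0477, 0.1705]
ee_rot: [3.141, 0.0, -0.778]
force: [0.3, -0.7, -0.1]
width: 0.0523
gripper_force: 0.0
```

```bash
python3 -c "
from h import *
go(.4465,-.0467,.012,-.777)"
```

```text
t 29.52 pos [ 0.4477 -0.0477  0.1705] yaw -0.778 q6 0.46 F [ 0.3 -0.7 -0.1] w 0.0523 -> tx,ty,tz,twist [-0.006  0.     0.634] -0.0 dist mm 159 rows 4.0
```

Request:
{"api": "arm_command", "payload": {"commands": [{"tx": -0.006,"ty": 0,"tz": 0.12,"twist": 0},{"tx": -0.006,"ty": 0,"tz": 0.26,"twist": 0},{"tx": -0.006,"ty": 0,"tz": 0.4,"twist": 0},{"tx": -0.006,"ty": 0,"tz": 0.52,"twist": 0},{"tx": -0.006,"ty": 0,"tz": 0.6,"twist": 0},{"tx": -0.006,"ty": 0,"tz": 0.634,"twist": 0},{"tx": -0.006,"ty": 0,"tz": 0.634,"twist": 0},{"tx": -0.006,"ty": 0,"tz": 0.634,"twist": 0}]}}

```text
t: 30.18
eef_pos: [0.4471, -0.0464, 0.0124]
ee_rot: [3.141, -0.0, -0.777]
force: [0.1, 0.0, 1.7]
width: 0.0527
gripper_force: 0.0
```

Request:
{"api": "arm_command", "payload": {"commands": [{"tx": 0,"ty": 0,"tz": 0,"twist": 0},{"tx": 0,"ty": 0,"tz": 0,"twist": 0},{"tx": 0,"ty": 0,"tz": 0,"twist": 0},{"tx": 0,"ty": 0,"tz": 0,"twist": 0},{"tx": 0,"ty": 0,"tz": 0,"twist": 0},{"tx": 0,"ty": 0,"tz": 0,"twist": 0},{"tx": 0,"ty": 0,"tz": 0,"twist": 0},{"tx": 0,"ty": 0,"tz": 0,"twist": 0}], "claw": 0, "grip_force": 35}}

```text
t: 30.85
eef_pos: [0.4468, -0.0465, 0.0128]
ee_rot: [-3.141, -0.0, -0.777]
force: [-2.8, 0.1, 8.3]
width: 0.0295
gripper_force: 35.0
```

Request:
{"api": "arm_command", "payload": {"commands": [{"tx": 0,"ty": 0,"tz": -0.08,"twist": 0},{"tx": 0,"ty": 0,"tz": -0.2,"twist": 0},{"tx": 0,"ty": 0,"tz": -0.32,"twist": 0},{"tx": 0,"ty": 0,"tz": -0.44,"twist": 0},{"tx": 0,"ty": 0,"tz": -0.54,"twist": 0},{"tx": 0,"ty": 0,"tz": -0.64,"twist": 0},{"tx": 0,"ty": 0,"tz": -0.64,"twist": 0},{"tx": 0,"ty": 0,"tz": -0.64,"twist": 0}]}}

```text
t: 31.52
eef_pos: [0.4471, -0.0461, 0.1732]
ee_rot: [-3.138, -0.001, -0.777]
force: [-0.2, 1.2, -4.0]
width: 0.03
gripper_force: 35.0
```

```bash
python3 -c "
from h import *
go(.491,-.2205,.17,-1.597)"
```

```text
t 31.52 pos [ 0.4471 -0.0461  0.1732] yaw -0.777 q6 0.46 F [-0.2  1.2 -4. ] w 0.03 -> tx,ty,tz,twist [0.615 0.374 0.012] 0.261 dist mm 180 rows 7.0
```

Request:
{"api": "arm_command", "payload": {"commands": [{"tx": 0.06,"ty": 0.04,"tz": 0,"twist": 0.03},{"tx": 0.16,"ty": 0.1,"tz": 0,"twist": 0.07},{"tx": 0.26,"ty": 0.16,"tz": 0,"twist": 0.11},{"tx": 0.36,"ty": 0.22,"tz": 0,"twist": 0.15},{"tx": 0.46,"ty": 0.28,"tz": 0,"twist": 0.19},{"tx": 0.55,"ty": 0.34,"tz": 0,"twist": 0.23},{"tx": 0.615,"ty": 0.374,"tz": 0,"twist": 0.261},{"tx": 0.615,"ty": 0.374,"tz": 0,"twist": 0.261}]}}

```text
t: 32.18
eef_pos: [0.4902, -0.2234, 0.1696]
ee_rot: [3.138, 0.0, -1.606]
force: [0.7, -0.2, -2.2]
width: 0.0298
gripper_force: 35.0
```

Request:
{"api": "arm_command", "payload": {"commands": [{"tx": 0,"ty": 0,"tz": 0.05,"twist": 0},{"tx": 0,"ty": 0,"tz": 0.15,"twist": 0},{"tx": 0,"ty": 0,"tz": 0.27,"twist": 0},{"tx": 0,"ty": 0,"tz": 0.38,"twist": 0},{"tx": 0,"ty": 0,"tz": 0.48,"twist": 0},{"tx": 0,"ty": 0,"tz": 0.54,"twist": 0},{"tx": 0,"ty": 0,"tz": 0.54,"twist": 0},{"tx": 0,"ty": 0,"tz": 0.54,"twist": 0}]}}

```text
t: 32.85
eef_pos: [0.4893, -0.2206, 0.0355]
ee_rot: [3.137, 0.0, -1.596]
force: [0.6, 0.5, -1.6]
width: 0.0297
gripper_force: 35.0
```

```bash
python3 -c "
from h import *
go(.491,-.2205,.017,-1.597)"
```

```text
t 32.85 pos [ 0.4893 -0.2206  0.0355] yaw -1.596 q6 0.03 F [ 0.6  0.5 -1.6] w 0.0297 -> tx,ty,tz,twist [-0.    -0.007  0.074] 0.0 dist mm 19 rows 1.0
```

Request:
{"api": "arm_command", "payload": {"commands": [{"tx": 0,"ty": -0.004,"tz": 0.015,"twist": 0},{"tx": 0,"ty": -0.004,"tz": 0.03,"twist": 0},{"tx": 0,"ty": -0.004,"tz": 0.045,"twist": 0},{"tx": 0,"ty": -0.004,"tz": 0.055,"twist": 0},{"tx": 0,"ty": -0.004,"tz": 0.063,"twist": 0},{"tx": 0,"ty": -0.004,"tz": 0.069,"twist": 0},{"tx": 0,"ty": -0.004,"tz": 0.072,"twist": 0},{"tx": 0,"ty": -0.004,"tz": 0.072,"twist": 0}]}}

```text
t: 33.52
eef_pos: [0.4917, -0.2209, 0.019]
ee_rot: [3.141, 0.0, -1.597]
force: [-0.6, 0.2, -1.9]
width: 0.0297
gripper_force: 35.0
```

Request:
{"api": "arm_command", "payload": {"commands": [{"tx": 0,"ty": 0,"tz": 0.001,"twist": 0},{"tx": 0,"ty": 0,"tz": 0.002,"twist": 0},{"tx": 0,"ty": 0,"tz": 0.003,"twist": 0},{"tx": 0,"ty": 0,"tz": 0.003,"twist": 0},{"tx": 0,"ty": 0,"tz": 0.003,"twist": 0},{"tx": 0,"ty": 0,"tz": 0.003,"twist": 0},{"tx": 0,"ty": 0,"tz": 0.003,"twist": 0},{"tx": 0,"ty": 0,"tz": 0.003,"twist": 0}]}}

```text
t: 34.18
eef_pos: [0.4917, -0.2209, 0.0183]
ee_rot: [-3.142, 0.0, -1.597]
force: [0.0, 0.1, -3.6]
width: 0.0296
gripper_force: 35.0
```

Another 1.8 mm.

Request:
{"api": "arm_command", "payload": {"commands": [{"tx": 0,"ty": 0,"tz": 0.002,"twist": 0},{"tx": 0,"ty": 0,"tz": 0.004,"twist": 0},{"tx": 0,"ty": 0,"tz": 0.006,"twist": 0},{"tx": 0,"ty": 0,"tz": 0.007,"twist": 0},{"tx": 0,"ty": 0,"tz": 0.007,"twist": 0},{"tx": 0,"ty": 0,"tz": 0.007,"twist": 0},{"tx": 0,"ty": 0,"tz": 0.007,"twist": 0},{"tx": 0,"ty": 0,"tz": 0.007,"twist": 0}]}}

```text
t: 34.85
eef_pos: [0.4917, -0.2209, 0.0169]
ee_rot: [-3.141, -0.0, -1.597]
force: [-2.5, 2.0, 5.9]
width: 0.0296
gripper_force: 35.0
```

Request:
{"api": "arm_command", "payload": {"commands": [{"tx": 0,"ty": 0,"tz": 0,"twist": 0},{"tx": 0,"ty": 0,"tz": 0,"twist": 0},{"tx": 0,"ty": 0,"tz": 0,"twist": 0},{"tx": 0,"ty": 0,"tz": 0,"twist": 0},{"tx": 0,"ty": 0,"tz": 0,"twist": 0},{"tx": 0,"ty": 0,"tz": -0.08,"twist": 0},{"tx": 0,"ty": 0,"tz": -0.22,"twist": 0},{"tx": 0,"ty": 0,"tz": -0.38,"twist": 0}], "claw": 0.5}}

```text
t: 35.52
eef_pos: [0.49, -0.2207, 0.1108]
ee_rot: [3.137, 0.0, -1.597]
force: [1.5, -0.3, 0.3]
width: 0.0441
gripper_force: 0.0
```

Request:
{"api": "arm_command", "payload": {"commands": [{"tx": -0.3,"ty": -0.1,"tz": -0.6,"twist": 0},{"tx": -0.9,"ty": -0.2,"tz": -0.6,"twist": 0},{"tx": -0.9,"ty": -0.2,"tz": -0.6,"twist": 0},{"tx": -0.9,"ty": -0.2,"tz": -0.6,"twist": 0},{"tx": -0.9,"ty": -0.2,"tz": -0.6,"twist": 0},{"tx": -0.9,"ty": -0.2,"tz": -0.6,"twist": 0},{"tx": -0.9,"ty": -0.2,"tz": -0.6,"twist": 0},{"tx": -0.9,"ty": -0.2,"tz": -0.6,"twist": 0}]}}

```text
t: 36.18
eef_pos: [0.5503, 0.0069, 0.265]
ee_rot: [-3.136, 0.001, -1.593]
force: [0.5, -0.3, 0.3]
width: 0.0441
gripper_force: 0.0
```

```bash
python3 -c "
from h import *
print(get_state()['eef_pos'])
f=grab_frame('top')[130:250,340:500]; g=grab_frame('scene')[140:265,40:210]
cv2.imwrite('pics/s11.png',np.hstack([cv2.resize(f,(400,300),interpolation=cv2.INTER_CUBIC),cv2.resize(g,(400,300),interpolation=cv2.INTER_CUBIC)])[:,:,::-1])
for n in ('flanged_bush','tee_bolt','v_block','nest_plate'):
  for s in spot_point(n,'scene')[:4]: print(n,round(s['score'],2),s['uv'],at('scene',s['uv'],.004))"
```

```text
[0.55025874 0.00688472 0.26497235]
flanged_bush 0.96 [109.2, 180.7] [ 0.48427751 -0.34923654]
tee_bolt 0.75 [136.0, 183.2] [ 0.48113841 -0.29501039]
v_block 0.94 [222.2, 157.8] [ 0.37392918 -0.15174384]
v_block 0.75 [286.0, 161.8] [ 0.36154811 -0.02018827]
v_block 0.66 [169.7, 189.5] [ 0.48578166 -0.22430244]
nest_plate 0.66 [122.4, 223.1] [ 0.58649398 -0.27656843]
```

View pics/s11.png

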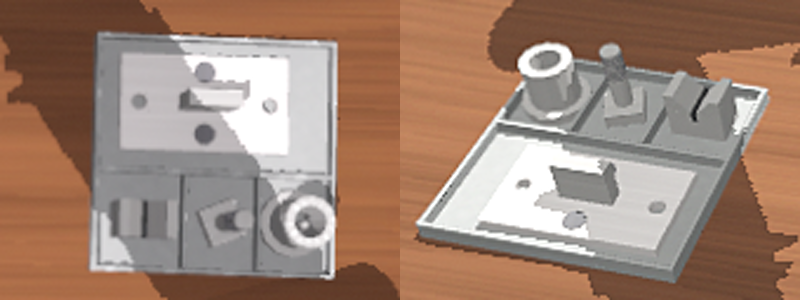

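```bash
python3 - <<'E'
from h import *
f={c:grab_frame(c) for c in('top','scene')}
P=[[.489,-.350,.049],[.489,-.350,.008]]
print("pred",proj('scene',P),proj('top',P))
# bright ring of the bush top
for c,(a,b,l,r) in {'top':(200,240,445,480),'scene':(150,180,85,120)}.items():
    g=cv2.cvtColor(f[c],cv2.COLOR_RGB2GRAY)[a:b,l:r]; m=(g>205).astype(np.uint8)
    n,lab,st,cen=cv2.connectedComponentsWithStats(m)
    for i in range(1,n):
        if st[i,4]>30: print(c,"bright blob box",st[i,0]+l,st[i,1]+a,st[i,2],st[i,3],"centre",st[i,0]+l+st[i,2]/2-.5,st[i,1]+a+st[i,3]/2-.5)
E
```

```text
pred [[101.8373934  164.53045267]
 [107.26957314 180.70887387]] [[464.67867815 218.32727838]
 [457.08796336 219.13697117]]
top bright blob box 454 209 20 31 centre 463.5 224.0
scene bright blob box 90 158 23 14 centre 101.0 164.5
```

The last picture shows all four parts in their bays and upright. The bush ring falls within about 1 px of its predicted seated position, so I'm handing in.

```bash
python3 -c "
from station import *
print(job_done())"
```

```text
the job is handed in; nothing more can be done
None
```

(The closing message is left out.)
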